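Line up the check weights beside the balance

ROBOT

A 6-joint arm with a two-finger parallel gripper is mounted at the origin on the work surface. World frame = base frame: x ahead of the robot, y to its left, z up, the work surface at z = 0. Lengths are in m, angles in degrees, forces in N, time in s.
With the tool pointing down it reaches from about 0.25 to 0.725 m from the base axis. Payload 9.7 kg.
Tool frame: the origin (TCP) lies at the very end of the fingers, on their centre line; the grasp point (between the pads) lies 19 mm behind it; z points along the fingers, y is the line along which they close (so a half turn about z gives the same grasp; the last joint's range is limited). The gripper opens to 85 mm and grips with 20 to 120 N. Pads are 22 mm wide; open, the fingers measure 114 mm over their backs; the gripper's body (76 mm by 85 mm) begins 54 mm behind the grasp point. The pads swing forward as they close: fully open they stand 13 mm farther back than shut.
Start: joints at [76.662, 4.979, 10.078, 95.1, 0, 90], TCP at [0.127, 0.535, 0.231] pointing down, gripper open.
Joint ranges: [-179.16, 179.16], [-48.56, 103.87], [-65.8, 70.77], [-126.05, 130.52], [-82.76, 87.17], [-180, 180]. Speed limits (degrees/s): [127.2, 127.2, 147.25, 180, 180, 180].

INTERFACE

Orientations are given as [roll, pitch, yaw] about the fixed x, y, z axes, in that order (R = Rz(yaw) Ry(pitch) Rx(roll)).
In Python, from workcell import telemetry, optics, workorder gives the robot as it stands.
- The arm moves only by the shell command python3 -m handwheel 'ROWS' [FORCE]. ROWS is JSON, a list of rows, each an object of numbers: "tx", "ty", "tz": the shift along the tool's x, y, z in m; "ax", "ay", "az": the turn, a rotation vector about the tool's x, y, z in degrees; "jaw": the gripper command: -1 is shut, 1 is fully open, values between are in proportion. A call has exactly 10 rows; each row shifts and turns the commanded pose from where the row before left it, along the tool's axes as they then stand; what a row does not reach is not made up. A row lasts 1/8 s, in which the tool goes at most 62.5 mm and 10.7 degrees, less where a joint would pass 70% of its speed; a pose out of reach is approached as far as the arm can. A call is refused whole if a number of a shift passes 0.0625 or a number of a turn 10.7, either way. A call with a gripper value outside its range is refused whole. The fingers move at their own pace and stop on an object; FORCE is the grip in N (left out, the last holds). Time passes only in rows, so rows that do not move let the fingers close, or fill a call up. It gives the time, the measured TCP pose, the force, the opening and the grip force at its end, in the units of the state.
- telemetry.get_obs(): the state, without advancing time (a new reading comes with each control period).
- optics.camera(name): name is "scene" or "top" or "wrist"; returns a dict with "color" (480x640x3 uint8, red, green, blue), "K" (3x3 intrinsics, pixels), "extrinsics" (4x4, takes a point from camera to world coordinates); the wrist camera has in their place "mount" (4x4, takes a point from camera to tool coordinates, whose origin is the TCP and whose axes are the flange's). Camera axes: x right, y down, z forward; pixel columns grow to the right and rows downward; lengths in m; the calibration is good to about 2 mm. A picture is of the moment at which its call begins: read the wrist's pose just before it. There is no depth.
- workorder.job_done(): hands the job in; it is judged then, once.
The state is a dict: "time": time; "q": joint angles; "qd": joint speeds; "joint_efforts": joint torques, N m; "ee_pos": TCP position; "tcp_rot": TCP orientation; "wrist_force": force on the tool from outside, world axes, zero at the start; "torque": the same for the moment, N m; "opening": finger opening in m; "grasp_force": force on a finger pad.
Only numpy, scipy, OpenCV 4.12 (cv2) and the standard library are available. Lean on these libraries where they do the work, as an engineer would, in place of code of your own. Each camera call takes 0.05 s, during which the arm holds its last target. There are 200 camera calls.

TASK

Get the four steel check weights ready for testing the blue balance: stand one upright in the middle of each of the four black pads on the wooden rest, lined up in order of size, with the largest on the pad at the balance's end of the row and the smallest at the other end. Do not touch the balance itself.

Things in the scene. Friction and masses are not known exactly. Their poses are not given: they have to be found in the camera images.
- weight1_center (a point): the largest of four loose, bare steel check weights: an upright round cylinder 46 mm in diameter and 48 mm tall, carrying a narrower knob (28 mm wide), 70 mm tall in all, about 500 g; standing on the bench. This point lies on its axis, half-way up (35 mm above its underside); z is its axis, upward.
- weight2_center (a point): the second largest of four loose, bare steel check weights: an upright round cylinder 37 mm in diameter and 38 mm tall, carrying a narrower knob (22 mm wide), 56 mm tall in all, about 280 g; standing on the bench. This point lies on its axis, half-way up (28 mm above its underside); z is its axis, upward.
- weight3_center (a point): the second smallest of four loose, bare steel check weights: an upright round cylinder 29 mm in diameter and 30 mm tall, carrying a narrower knob (17 mm wide), 44 mm tall in all, about 140 g; standing on the bench. This point lies on its axis, half-way up (22 mm above its underside); z is its axis, upward.
- weight4_center (a point): the smallest of four loose, bare steel check weights: an upright round cylinder 22 mm in diameter and 23 mm tall, carrying a narrower knob (13 mm wide), 34 mm tall in all, about 60 g; standing on the bench. This point lies on its axis, half-way up (17 mm above its underside); z is its axis, upward.
- pad1: the leftmost (+y end), as the robot sees it, of four identical round flat black pads, 54 mm in diameter and 4 mm thick, fixed in a row about 80 mm apart on a low wooden board (the rest: 90 mm wide, 350 mm long, 14 mm thick, fixed to the bench, lying roughly along y). Origin: centre of the pad's underside, so its top is 4 mm higher; y runs along the row, x across it.
- pad2: the second from the left, as the robot sees it, of four identical round flat black pads, 54 mm in diameter and 4 mm thick, fixed in a row about 80 mm apart on a low wooden board (the rest: 90 mm wide, 350 mm long, 14 mm thick, fixed to the bench, lying roughly along y). Origin: centre of the pad's underside, so its top is 4 mm higher; y runs along the row, x across it.
- pad3: the third from the left, as the robot sees it, of four identical round flat black pads, 54 mm in diameter and 4 mm thick, fixed in a row about 80 mm apart on a low wooden board (the rest: 90 mm wide, 350 mm long, 14 mm thick, fixed to the bench, lying roughly along y). Origin: centre of the pad's underside, so its top is 4 mm higher; y runs along the row, x across it.
- pad4: the rightmost (-y end), as the robot sees it, of four identical round flat black pads, 54 mm in diameter and 4 mm thick, fixed in a row about 80 mm apart on a low wooden board (the rest: 90 mm wide, 350 mm long, 14 mm thick, fixed to the bench, lying roughly along y). Origin: centre of the pad's underside, so its top is 4 mm higher; y runs along the row, x across it.
- balance: the blue two-pan balance standing at the left (+y) or right (-y) of the rest: 290 mm long (its x axis, roughly along world x), 130 mm wide, 148 mm high, fixed. A cardboard carton (260 x 150 x 85 mm) stands on the opposite side. Origin: centre of its underside.
There are look-alikes about, which are no part of the job. What is shaped like the part that bears weight3_center but green or purple is not meant.

How it is judged (in metres and radians):
At the end, for the whole second after the job is handed in: Each weight stands released, at rest and upright (within 0.12 rad) on its own pad, axis within 13 mm of the pad's centre; sizes fall along the row from the largest on the end pad nearest the balance (pad1 if it is on the left, pad4 if on the right) to the smallest at the other end (((world y of balance above 0 m and horizontal distance between weight1_center and pad1 below 0.013 m and z of weight1_center in the frame of pad1 below 0.043 m and horizontal distance between weight2_center and pad2 below 0.013 m and z of weight2_center in the frame of pad2 below 0.036 m and horizontal distance between weight3_center and pad3 below 0.013 m and z of weight3_center in the frame of pad3 below 0.03 m and horizontal distance between weight4_center and pad4 below 0.013 m and z of weight4_center in the frame of pad4 below 0.025 m) or (world y of balance below 0 m and horizontal distance between weight1_center and pad4 below 0.013 m and z of weight1_center in the frame of pad4 below 0.043 m and horizontal distance between weight2_center and pad3 below 0.013 m and z of weight2_center in the frame of pad3 below 0.036 m and horizontal distance between weight3_center and pad2 below 0.013 m and z of weight3_center in the frame of pad2 below 0.03 m and horizontal distance between weight4_center and pad1 below 0.013 m and z of weight4_center in the frame of pad1 below 0.025 m)) and angle between each of weight1_center, weight2_center, weight3_center, weight4_center's own z axis and vertical below 0.12 rad and linear speed of each of weight1, weight2, weight3, weight4 below 0.02 m/s); the robot touches nothing.
It fails at once if the balance is touched (more than 2 N) (contact force between balance and anything else above 2 N).
It also fails if it takes over 104 s, if anything falls off the work surface, if the arm or the gripper's body presses on something with over 40 N, if the wrist force passes 120 N, or if a joint passes its speed limit or range.

## Working session

There is one attempt and no reset: what is moved stays moved. The work goes in short steps, Python scripts to look and compute and a shell command to move; the robot and the scene stay as the last step left them, time stands still between calls to the robot, and variables do not carry over. Pictures are saved under pics/ and viewed, at most 14 in all, crops included, and the job is handed in when it is done.

```bash
mkdir -p pics; ls; python3 - <<'E'
from workcell import telemetry, optics
import cv2, numpy as np
s=telemetry.get_obs();print(s)
for n in ["scene","top","wrist"]:
    c=optics.camera(n);cv2.imwrite(f"pics/{n}0.png",c["color"][:,:,::-1]);print(n,c["K"],c.get("extrinsics",c.get("mount")))
E
```

```text
pics
{'time': 0.0, 'q': array([7.66617281e+01, 5.01017449e+00, 1.00320413e+01, 9.50985238e+01,
       5.14432470e-04, 8.99996050e+01]), 'qd': array([-0.01887782, -0.02182511,  0.07425856, -0.05498584,  0.02525321,
        0.02619797]), 'joint_efforts': array([-3.98313796e-04, -5.20394933e+01,  4.64798677e+01,  1.65694073e-02,
       -4.92892366e-05,  4.68901419e-06]), 'ee_pos': array([0.12682759, 0.53493328, 0.23057034]), 'tcp_rot': array([-1.79923343e+02, -5.14960456e-04,  1.66662122e+02]), 'wrist_force': array([-0.00585252,  0.82943949,  0.57967652]), 'torque': array([-0.05968956,  0.05223116,  0.03678328]), 'grasp_force': 0.0, 'opening': 0.0848837753003551}
scene [[580.0225008    0.         314.45841203]
 [  0.         580.0225008  235.36435103]
 [  0.           0.           1.        ]] [[-0.50487313  0.59224704 -0.6279702   1.26765053]
 [ 0.8631905   0.34833378 -0.36546646  0.44529598]
 [ 0.0022968  -0.72657211 -0.68708638  0.87147942]
 [ 0.          0.          0.          1.        ]]
top [[465.59923131   0.         323.34542363]
 [  0.         465.59923131 242.65730756]
 [  0.           0.           1.        ]] [[-0.0138427  -0.99771747  0.06609254  0.44022753]
 [-0.99953233  0.01200478 -0.02812494  0.01606823]
 [ 0.02726731 -0.06645096 -0.99741705  1.21787414]
 [ 0.          0.          0.          1.        ]]
wrist [[404.65348691   0.         319.33287585]
 [  0.         404.65348691 240.30187901]
 [  0.           0.           1.        ]] [[-1.50909201e-04 -9.56290454e-01 -2.92418441e-01  7.40312981e-02]
 [ 9.99999980e-01 -1.83683672e-04  8.46244323e-05 -5.27847326e-04]
 [-1.34638030e-04 -2.92418422e-01  9.56290462e-01 -1.41730627e-01]
 [ 0.00000000e+00  0.00000000e+00  0.00000000e+00  1.00000000e+00]]
```

View pics/scene0.png

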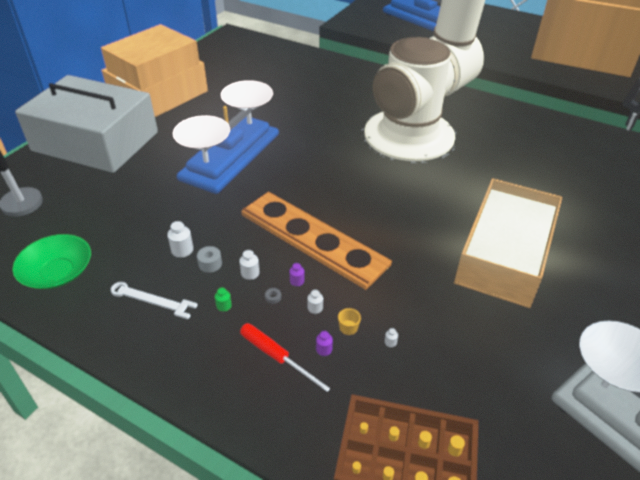

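View pics/top0.png

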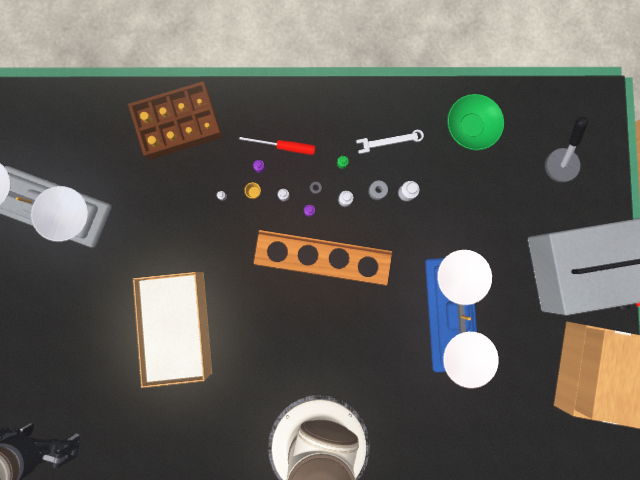

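The scene view and the top view both show the balance to the right, at −y: top (465,315). In the top view the pads are at about (277,252), (308,255), (339,258) and (368,267). The weights run, small to large, (221,195), (283,194), (346,198) and (409,190), with grey rings and purple and green decoys between them. I'll enlarge crops of both.

```bash
python3 - <<'E'
import cv2
a=cv2.imread("pics/top0.png")[170:290,205:435];cv2.imwrite("pics/t1.png",cv2.resize(a,None,fx=3.4,fy=3.4,interpolation=cv2.INTER_CUBIC))
a=cv2.imread("pics/scene0.png")[185:355,160:405];cv2.imwrite("pics/s1.png",cv2.resize(a,None,fx=3.2,fy=3.2,interpolation=cv2.INTER_CUBIC))
E
```

```text
(no output)
```

View pics/t1.png

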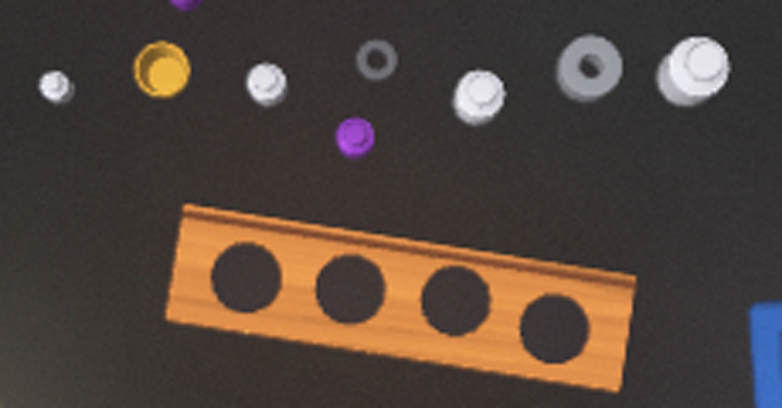

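View pics/s1.png

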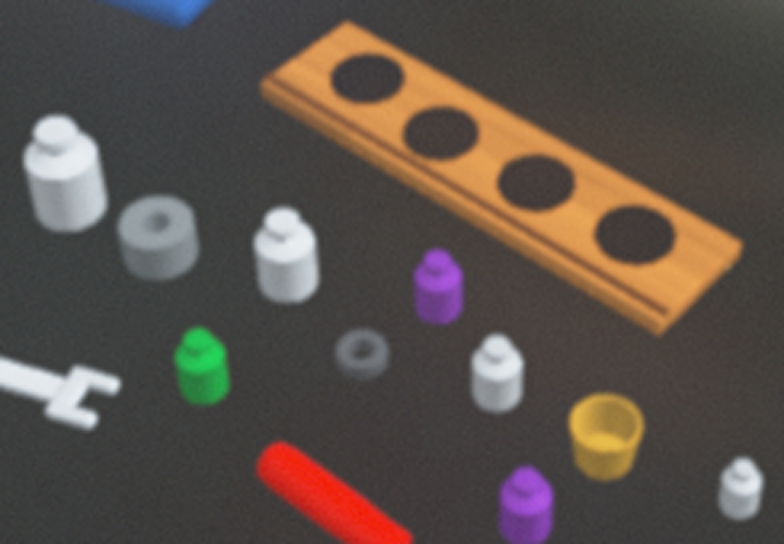

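The top crop shows the pads at (246,276), (350,288), (456,300) and (554,328), with pad4 slightly out of line. Its knob tops are w1 (705,57), w2 (484,89), w3 (267,77) and w4 (56,83). In the scene crop the pads are (635,234), (536,182), (441,132) and (368,78), and the knob tops are w1 (56,128), w2 (283,218), w3 (497,345) and w4 (742,466).

```bash
cat > h.py <<'E'
import numpy as np
from scipy.optimize import least_squares
KT=np.array([[465.599,0,323.345],[0,465.599,242.657],[0,0,1]]);KS=np.array([[580.0225,0,314.458],[0,580.0225,235.364],[0,0,1]])
TT=np.array([[-0.0138427,-0.99771747,0.06609254,0.44022753],[-0.99953233,0.01200478,-0.02812494,0.01606823],[0.02726731,-0.06645096,-0.99741705,1.21787414]])
TS=np.array([[-0.50487313,0.59224704,-0.6279702,1.26765053],[0.8631905,0.34833378,-0.36546646,0.44529598],[0.0022968,-0.72657211,-0.68708638,0.87147942]])
TM=np.array([[-1.50909201e-04,-9.56290454e-01,-2.92418441e-01,7.40312981e-02],[1,-1.83683672e-04,8.46e-05,-5.278e-04],[-1.346e-04,-2.92418422e-01,9.56290462e-01,-1.41730627e-01]])
KW=np.array([[404.653,0,319.333],[0,404.653,240.302],[0,0,1]])
def ray(K,T,u,v): return T[:,3],T[:,:3]@np.linalg.solve(K,[u,v,1])
def tri(*rs):
    A=0;b=0
    for o,d in rs:
        d=d/np.linalg.norm(d);P=np.eye(3)-np.outer(d,d);A=A+P;b=b+P@o
    X=np.linalg.solve(A,b);return X,max(np.linalg.norm(np.cross(X-o,d/np.linalg.norm(d))) for o,d in rs)
def atz(r,z): o,d=r;return o+d*(z-o[2])/d[2]
E
python3 - <<'E'
from h import *
np.set_printoptions(precision=4,suppress=True)
t=dict(p1=(246,276),p2=(350,288),p3=(456,300),p4=(554,328),w1=(705,57),w2=(484,89),w3=(267,77),w4=(56,83))
s=dict(p1=(635,234),p2=(536,182),p3=(441,132),p4=(368,78),w1=(56,128),w2=(283,218),w3=(497,345),w4=(742,466))
zz=dict(p1=.018,p2=.018,p3=.018,p4=.018,w1=.07,w2=.056,w3=.044,w4=.034)
for k in t:
    a=ray(KT,TT,205+t[k][0]/3.4,170+t[k][1]/3.4);b=ray(KS,TS,160+s[k][0]/3.2,185+s[k][1]/3.2)
    X,e=tri(a,b);print(k,X,round(e,4),atz(a,zz[k])[:2],atz(b,zz[k])[:2])
E
```

```text
p1 [0.4989 0.1019 0.0157] 0.0009 [0.4992 0.1009] [0.5006 0.1037]
p2 [0.4888 0.0231 0.0153] 0.0008 [0.4891 0.0224] [0.4909 0.0252]
p3 [ 0.4786 -0.0572  0.0149] 0.001 [ 0.479  -0.0579] [ 0.481  -0.0545]
p4 [ 0.4562 -0.1315  0.0144] 0.0011 [ 0.4567 -0.1321] [ 0.4592 -0.128 ]
w1 [ 0.6525 -0.2392  0.0715] 0.002 [ 0.6539 -0.2413] [ 0.6507 -0.2384]
w2 [ 0.6331 -0.0774  0.0555] 0.0018 [ 0.634  -0.0789] [ 0.6329 -0.0754]
w3 [0.646  0.0839 0.0427] 0.0016 [0.6465 0.0824] [0.6462 0.0859]
w4 [0.645  0.2428 0.0314] 0.0014 [0.6452 0.241 ] [0.6463 0.2447]
```

Heights agree with the text. I'll turn to yaw 90, so that tx is world y, ty is world x and the jaws close across the row.

```bash
python3 -m handwheel '[{"az":9.58},{"az":9.58},{"az":9.58},{"az":9.58},{"az":9.58},{"az":9.58},{"az":9.58},{"az":9.6},{"jaw":1},{"jaw":1}]' 40
```

```text
$[0]: bad value
```

```bash
python3 -m handwheel '[{"tx":0,"ty":0,"tz":0,"ax":0,"ay":0,"az":9.58,"jaw":1},{"tx":0,"ty":0,"tz":0,"ax":0,"ay":0,"az":9.58,"jaw":1},{"tx":0,"ty":0,"tz":0,"ax":0,"ay":0,"az":9.58,"jaw":1},{"tx":0,"ty":0,"tz":0,"ax":0,"ay":0,"az":9.58,"jaw":1},{"tx":0,"ty":0,"tz":0,"ax":0,"ay":0,"az":9.58,"jaw":1},{"tx":0,"ty":0,"tz":0,"ax":0,"ay":0,"az":9.58,"jaw":1},{"tx":0,"ty":0,"tz":0,"ax":0,"ay":0,"az":9.58,"jaw":1},{"tx":0,"ty":0,"tz":0,"ax":0,"ay":0,"az":9.6,"jaw":1},{"tx":0,"ty":0,"tz":0,"ax":0,"ay":0,"az":0,"jaw":1},{"tx":0,"ty":0,"tz":0,"ax":0,"ay":0,"az":0,"jaw":1}]' 40
```

```text
time: 1.4
ee_pos: [0.1269, 0.5351, 0.2312]
tcp_rot: [-180.0, 0.0, 90.2]
wrist_force: [-0.1, 0.5, 0.3]
opening: 0.0851
grasp_force: 0.0
```

```bash
python3 -m handwheel '[{"tx":-0.029,"ty":0.0515,"tz":0,"ax":0,"ay":0,"az":0,"jaw":1},{"tx":-0.029,"ty":0.0515,"tz":0,"ax":0,"ay":0,"az":0,"jaw":1},{"tx":-0.029,"ty":0.0515,"tz":0,"ax":0,"ay":0,"az":0,"jaw":1},{"tx":-0.029,"ty":0.0515,"tz":0,"ax":0,"ay":0,"az":0,"jaw":1},{"tx":-0.029,"ty":0.0515,"tz":0,"ax":0,"ay":0,"az":0,"jaw":1},{"tx":-0.029,"ty":0.0515,"tz":0,"ax":0,"ay":0,"az":0,"jaw":1},{"tx":-0.029,"ty":0.0515,"tz":0,"ax":0,"ay":0,"az":0,"jaw":1},{"tx":-0.029,"ty":0.0515,"tz":0,"ax":0,"ay":0,"az":0,"jaw":1},{"tx":-0.029,"ty":0.0515,"tz":0.03,"ax":0,"ay":0,"az":0,"jaw":1},{"tx":-0.029,"ty":0.0515,"tz":0.05,"ax":0,"ay":0,"az":0,"jaw":1}]'
python3 - <<'E'
from workcell import telemetry, optics
import cv2
s=telemetry.get_obs();print(s["ee_pos"],s["tcp_rot"])
cv2.imwrite("pics/w1.png",optics.camera("wrist")["color"][:,:,::-1])
print(telemetry.get_obs()["ee_pos"])
E
```

```text
time: 2.65
ee_pos: [0.6313, 0.2512, 0.1627]
tcp_rot: [179.9, -0.1, 90.1]
wrist_force: [0.8, 1.4, -0.5]
opening: 0.0855
grasp_force: 0.0
[0.63131334 0.25123484 0.16268392] [ 1.79872495e+02 -5.19742800e-02  9.01290314e+01]
[0.63317169 0.24748937 0.15436956]
```

View pics/w1.png

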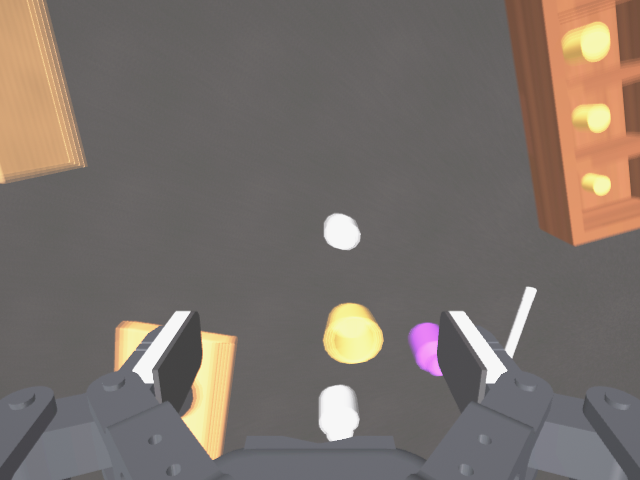

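The wrist view shows w4 at (342,231), the yellow cup at (353,335) and w3 at (339,410).

```bash
cat >> h.py <<'E'
from scipy.spatial.transform import Rotation as R
def wray(p,rpy,u,v):
    Rt=R.from_euler('xyz',rpy,degrees=True).as_matrix();o,d=ray(KW,TM,u,v);return np.array(p)+Rt@o,Rt@d
E
python3 - <<'E'
from h import *
r=wray([0.6313,.2512,.1627],[179.87,-.05,90.13],342,231)
a=ray(KT,TT,205+56/3.4,170+83/3.4);b=ray(KS,TS,160+742/3.2,185+466/3.2)
print(atz(r,.034),tri(r,a,b),tri(r,a))
r=wray([0.6313,.2512,.1627],[179.87,-.05,90.13],339,437);print(atz(r,.044))
E
```

```text
[0.64682556 0.2494235  0.034     ] (array([0.64575553, 0.24464849, 0.02977646]), np.float64(0.003726516464760832)) (array([0.64807626, 0.24441   , 0.01624134]), np.float64(0.00016922179407945396))
[0.64696119 0.08323633 0.044     ]
```

```bash
python3 -m handwheel '[{"tx":0,"ty":0.004,"tz":0.02,"ax":0,"ay":0,"az":0,"jaw":1},{"tx":0,"ty":0,"tz":0.02,"ax":0,"ay":0,"az":0,"jaw":1},{"tx":0,"ty":0,"tz":0.02,"ax":0,"ay":0,"az":0,"jaw":1},{"tx":0,"ty":0,"tz":0,"ax":0,"ay":0,"az":0,"jaw":1},{"tx":0,"ty":0,"tz":0,"ax":0,"ay":0,"az":0,"jaw":1},{"tx":0,"ty":0,"tz":0,"ax":0,"ay":0,"az":0,"jaw":1},{"tx":0,"ty":0,"tz":0,"ax":0,"ay":0,"az":0,"jaw":1},{"tx":0,"ty":0,"tz":0,"ax":0,"ay":0,"az":0,"jaw":1},{"tx":0,"ty":0,"tz":0,"ax":0,"ay":0,"az":0,"jaw":1},{"tx":0,"ty":0,"tz":0,"ax":0,"ay":0,"az":0,"jaw":1}]'
python3 - <<'E'
from workcell import telemetry, optics
import cv2
s=telemetry.get_obs();print(s["ee_pos"],s["tcp_rot"])
cv2.imwrite("pics/w2.png",optics.camera("wrist")["color"][:,:,::-1])
E
```

```text
time: 3.95
ee_pos: [0.6331, 0.2524, 0.1026]
tcp_rot: [-180.0, 0.0, 90.0]
wrist_force: [-0.6, -0.2, -1.1]
opening: 0.0853
grasp_force: 0.0
[0.63306031 0.25236954 0.10256497] [-1.79996448e+02  2.95262328e-03  8.99964428e+01]
```

View pics/w2.png

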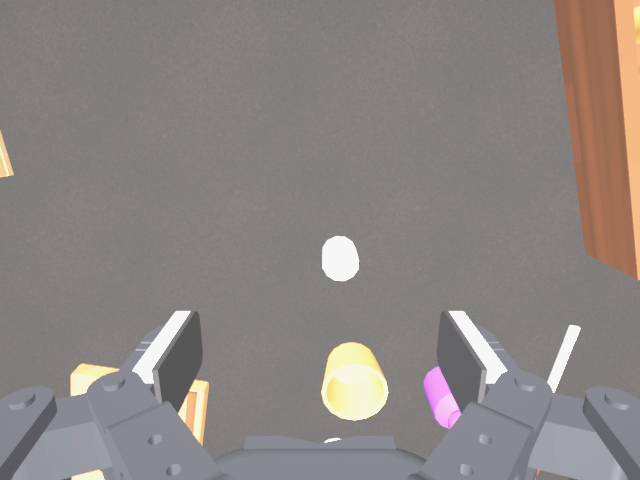

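w4 is a white blob with u centre 340, base near edge at v≈236 and knob far edge at v≈281.

```bash
python3 - <<'E'
from h import *
P=[0.63306,.25237,.10256],[180,0,90]
print(atz(wray(*P,340,236),.0)-[0,.011,0],atz(wray(*P,340,281),.034)+[0,.0065,0])
E
```

```text
[0.64555908 0.2435294  0.        ] [0.64413482 0.24473392 0.034     ]
```

```bash
python3 -m handwheel '[{"tx":-0.0085,"ty":0.012,"tz":0,"ax":0,"ay":0,"az":0,"jaw":0.3},{"tx":0,"ty":0,"tz":0.0166,"ax":0,"ay":0,"az":0,"jaw":0.3},{"tx":0,"ty":0,"tz":0.02,"ax":0,"ay":0,"az":0,"jaw":0.3},{"tx":0,"ty":0,"tz":0.02,"ax":0,"ay":0,"az":0,"jaw":0.3},{"tx":0,"ty":0,"tz":0.02,"ax":0,"ay":0,"az":0,"jaw":0.3},{"tx":0,"ty":0,"tz":0.02,"ax":0,"ay":0,"az":0,"jaw":0.3},{"tx":0,"ty":0,"tz":0,"ax":0,"ay":0,"az":0,"jaw":0.3},{"tx":0,"ty":0,"tz":0,"ax":0,"ay":0,"az":0,"jaw":0.3},{"tx":0,"ty":0,"tz":0,"ax":0,"ay":0,"az":0,"jaw":-0.4},{"tx":0,"ty":0,"tz":0,"ax":0,"ay":0,"az":0,"jaw":-1}]' 40
```

```text
time: 5.25
ee_pos: [0.6455, 0.2441, 0.007]
tcp_rot: [179.9, -0.0, 90.0]
wrist_force: [-3.2, -0.7, 13.9]
opening: 0.0202
grasp_force: 41.1
```

```bash
python3 -m handwheel '[{"tx":0,"ty":0,"tz":0,"ax":0,"ay":0,"az":0,"jaw":-1},{"tx":0,"ty":0,"tz":0,"ax":0,"ay":0,"az":0,"jaw":-1},{"tx":0,"ty":0,"tz":0,"ax":0,"ay":0,"az":0,"jaw":-1},{"tx":0,"ty":0,"tz":0,"ax":0,"ay":0,"az":0,"jaw":-1},{"tx":0,"ty":0,"tz":-0.01,"ax":0,"ay":0,"az":0,"jaw":-1},{"tx":0,"ty":0,"tz":-0.02,"ax":0,"ay":0,"az":0,"jaw":-1},{"tx":0,"ty":0,"tz":-0.03,"ax":0,"ay":0,"az":0,"jaw":-1},{"tx":0,"ty":0,"tz":-0.03,"ax":0,"ay":0,"az":0,"jaw":-1},{"tx":0,"ty":0,"tz":0,"ax":0,"ay":0,"az":0,"jaw":-1},{"tx":0,"ty":0,"tz":0,"ax":0,"ay":0,"az":0,"jaw":-1}]' 40
python3 - <<'E'
from workcell import telemetry, optics
import cv2
s=telemetry.get_obs();print(s["ee_pos"],s["tcp_rot"])
cv2.imwrite("pics/w3.png",optics.camera("wrist")["color"][:,:,::-1])
E
```

```text
time: 6.5
ee_pos: [0.645, 0.2439, 0.096]
tcp_rot: [-180.0, 0.0, 90.0]
wrist_force: [0.3, 0.0, -1.0]
opening: 0.0204
grasp_force: 39.2
[0.64497747 0.2439044  0.09599426] [-1.79999252e+02  2.11510203e-03  9.00039976e+01]
```

View pics/w3.png

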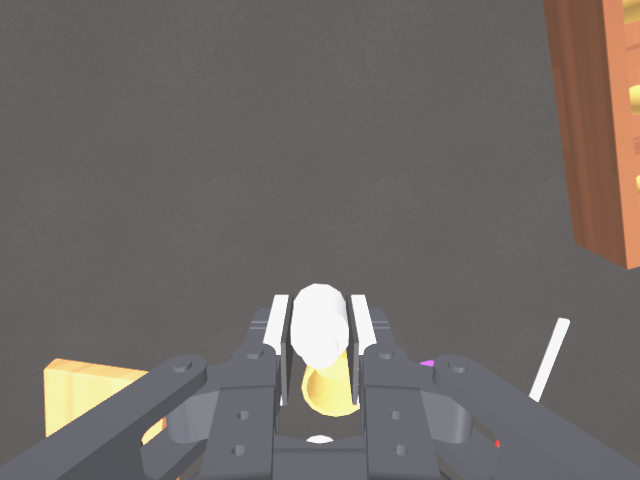

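```bash
python3 - <<'E'
from h import *
P=[0.645,.2439,.096],[180,0,90]
print(atz(wray(*P,320,284),.09)-[0,.011,0],atz(wray(*P,322,368),.124)+[0,.0065,0])
E
```

```text
[0.64474588 0.24371689 0.09      ] [0.64534326 0.24621607 0.124     ]
```

w4 is held centred and upright. Next I'll carry it to pad1.

```bash
python3 -m handwheel '[{"tx":-0.0284,"ty":-0.0291,"tz":0,"ax":0,"ay":0,"az":0,"jaw":-1},{"tx":-0.0284,"ty":-0.0291,"tz":0,"ax":0,"ay":0,"az":0,"jaw":-1},{"tx":-0.0284,"ty":-0.0291,"tz":0,"ax":0,"ay":0,"az":0,"jaw":-1},{"tx":-0.0284,"ty":-0.0291,"tz":0,"ax":0,"ay":0,"az":0,"jaw":-1},{"tx":-0.0284,"ty":-0.0291,"tz":0,"ax":0,"ay":0,"az":0,"jaw":-1},{"tx":0,"ty":0,"tz":0.02,"ax":0,"ay":0,"az":0,"jaw":-1},{"tx":0,"ty":0,"tz":0.02,"ax":0,"ay":0,"az":0,"jaw":-1},{"tx":0,"ty":0,"tz":0,"ax":0,"ay":0,"az":0,"jaw":-1},{"tx":0,"ty":0,"tz":0,"ax":0,"ay":0,"az":0,"jaw":-1},{"tx":0,"ty":0,"tz":0,"ax":0,"ay":0,"az":0,"jaw":-1}]' 40
python3 - <<'E'
from workcell import telemetry, optics
import cv2
s=telemetry.get_obs();print(s["ee_pos"],s["tcp_rot"])
cv2.imwrite("pics/w4.png",optics.camera("wrist")["color"][:,:,::-1])
E
```

```text
time: 7.8
ee_pos: [0.5, 0.1021, 0.0567]
tcp_rot: [179.9, -0.0, 90.0]
wrist_force: [-0.2, -0.1, -0.3]
opening: 0.02
grasp_force: 39.4
[0.49997295 0.1020795  0.0567335 ] [ 1.79948960e+02 -8.84722829e-03  9.00128347e+01]
```

View pics/w4.png

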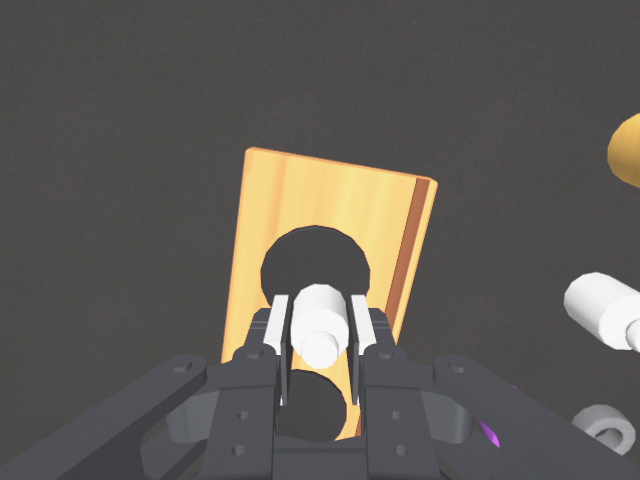

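The pad1 disc spans u 261–370 with its top edge at v 225 and its widest row at about v 275. Pad2's top edge is at (298,370).

```bash
python3 - <<'E'
from h import *
P=[0.49997,.10208,.05673],[180,0,90]
print(atz(wray(*P,315,225),.018)-[0,.027,0],atz(wray(*P,261,276),.018)+[.027,0,0],atz(wray(*P,370,276),.018)-[.027,0,0])
print(atz(wray(*P,298,370),.018)-[0,.027,0],atz(wray(*P,346,413),.018)-[.027,0,0])
E
```

```text
[0.49746169 0.1013066  0.018     ] [0.4984984  0.10304381 0.018     ] [0.49673942 0.10303308 0.018     ]
[0.48841808 0.02381052 0.018     ] [0.48674633 0.02406672 0.018     ]
```

```bash
python3 -m handwheel '[{"tx":0,"ty":-0.002,"tz":0.01,"ax":0,"ay":0,"az":0,"jaw":-1},{"tx":0,"ty":0,"tz":0.01,"ax":0,"ay":0,"az":0,"jaw":-1},{"tx":0,"ty":0,"tz":0.005,"ax":0,"ay":0,"az":0,"jaw":-1},{"tx":0,"ty":0,"tz":0.004,"ax":0,"ay":0,"az":0,"jaw":-1},{"tx":0,"ty":0,"tz":0.002,"ax":0,"ay":0,"az":0,"jaw":-1},{"tx":0,"ty":0,"tz":0,"ax":0,"ay":0,"az":0,"jaw":-1},{"tx":0,"ty":0,"tz":0,"ax":0,"ay":0,"az":0,"jaw":-1},{"tx":0,"ty":0,"tz":0,"ax":0,"ay":0,"az":0,"jaw":-0.3},{"tx":0,"ty":0,"tz":0,"ax":0,"ay":0,"az":0,"jaw":0.3},{"tx":0,"ty":0,"tz":0,"ax":0,"ay":0,"az":0,"jaw":0.3}]'
```

```text
time: 9.1
ee_pos: [0.4976, 0.1019, 0.0251]
tcp_rot: [180.0, -0.0, 90.0]
wrist_force: [-0.2, -0.3, -0.1]
opening: 0.0557
grasp_force: 0.0
```

```bash
python3 -m handwheel '[{"tx":0,"ty":0,"tz":-0.03,"ax":0,"ay":0,"az":0,"jaw":0.3},{"tx":0,"ty":0,"tz":-0.03,"ax":0,"ay":0,"az":0,"jaw":0.3},{"tx":0,"ty":0,"tz":-0.03,"ax":0,"ay":0,"az":0,"jaw":0.3},{"tx":-0.0044,"ty":0.0371,"tz":0,"ax":0,"ay":0,"az":0,"jaw":0.3},{"tx":-0.0044,"ty":0.0371,"tz":0,"ax":0,"ay":0,"az":0,"jaw":0.3},{"tx":-0.0044,"ty":0.0371,"tz":0,"ax":0,"ay":0,"az":0,"jaw":0.3},{"tx":-0.0044,"ty":0.0371,"tz":0,"ax":0,"ay":0,"az":0,"jaw":0.3},{"tx":0,"ty":0,"tz":0,"ax":0,"ay":0,"az":0,"jaw":0.3},{"tx":0,"ty":0,"tz":0,"ax":0,"ay":0,"az":0,"jaw":0.3},{"tx":0,"ty":0,"tz":0,"ax":0,"ay":0,"az":0,"jaw":0.3}]'
python3 - <<'E'
from workcell import telemetry, optics
import cv2
s=telemetry.get_obs();print(s["ee_pos"],s["tcp_rot"])
cv2.imwrite("pics/w5.png",optics.camera("wrist")["color"][:,:,::-1])
E
```

```text
time: 10.35
ee_pos: [0.6453, 0.0845, 0.1155]
tcp_rot: [180.0, -0.0, 90.0]
wrist_force: [0.2, 0.2, 0.8]
opening: 0.0554
grasp_force: 0.0
[0.64531806 0.08449386 0.11549076] [ 1.79986766e+02 -3.33206040e-03  9.00174774e+01]
```

View pics/w5.png

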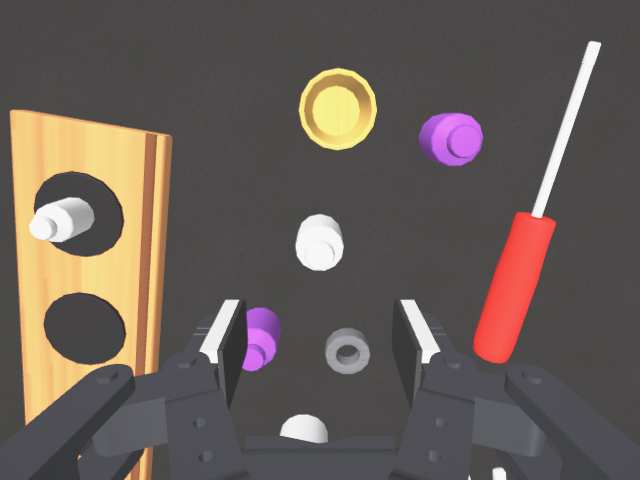

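w4 stands upright on pad1. w3 is at u 320, with its base edge at v 215 and its knob far edge at v 269. It is already under the gripper.

```bash
python3 - <<'E'
from h import *
P=[0.64532,.0845,.1155],[180,0,90]
print(atz(wray(*P,320,215),.0)-[0,.0145,0],atz(wray(*P,320,269),.044)+[0,.0085,0])
E
python3 -m handwheel '[{"tx":0,"ty":0,"tz":0.0275,"ax":0,"ay":0,"az":0,"jaw":0.3},{"tx":0,"ty":0,"tz":0.02,"ax":0,"ay":0,"az":0,"jaw":0.3},{"tx":0,"ty":0,"tz":0.02,"ax":0,"ay":0,"az":0,"jaw":0.3},{"tx":0,"ty":0,"tz":0.02,"ax":0,"ay":0,"az":0,"jaw":0.3},{"tx":0,"ty":0,"tz":0.02,"ax":0,"ay":0,"az":0,"jaw":0.3},{"tx":0,"ty":0,"tz":0,"ax":0,"ay":0,"az":0,"jaw":0.3},{"tx":0,"ty":0,"tz":0,"ax":0,"ay":0,"az":0,"jaw":0.3},{"tx":0,"ty":0,"tz":0,"ax":0,"ay":0,"az":0,"jaw":-0.2},{"tx":0,"ty":0,"tz":0,"ax":0,"ay":0,"az":0,"jaw":-1},{"tx":0,"ty":0,"tz":0,"ax":0,"ay":0,"az":0,"jaw":-1}]' 50
```

```text
[0.64525262 0.08263215 0.        ] [0.6451842 0.0849258 0.044    ]
time: 11.65
ee_pos: [0.6466, 0.0844, 0.0087]
tcp_rot: [179.9, -0.0, 90.0]
wrist_force: [-1.0, -0.1, 6.5]
opening: 0.0271
grasp_force: 49.4
```

```bash
python3 -m handwheel '[{"tx":0,"ty":0,"tz":-0.01,"ax":0,"ay":0,"az":0,"jaw":-1},{"tx":0,"ty":0,"tz":-0.025,"ax":0,"ay":0,"az":0,"jaw":-1},{"tx":0,"ty":0,"tz":-0.03,"ax":0,"ay":0,"az":0,"jaw":-1},{"tx":0,"ty":0,"tz":-0.03,"ax":0,"ay":0,"az":0,"jaw":-1},{"tx":-0.0151,"ty":-0.0397,"tz":0,"ax":0,"ay":0,"az":0,"jaw":-1},{"tx":-0.0151,"ty":-0.0397,"tz":0,"ax":0,"ay":0,"az":0,"jaw":-1},{"tx":-0.0151,"ty":-0.0397,"tz":0,"ax":0,"ay":0,"az":0,"jaw":-1},{"tx":-0.0151,"ty":-0.0397,"tz":0,"ax":0,"ay":0,"az":0,"jaw":-1},{"tx":0,"ty":0,"tz":0.02,"ax":0,"ay":0,"az":0,"jaw":-1},{"tx":0,"ty":0,"tz":0,"ax":0,"ay":0,"az":0,"jaw":-1}]'
```

```text
time: 12.9
ee_pos: [0.4862, 0.0238, 0.0821]
tcp_rot: [-179.9, 0.0, 90.0]
wrist_force: [-0.1, 0.0, -0.4]
opening: 0.0269
grasp_force: 49.8
```

```bash
python3 -m handwheel '[{"tx":0,"ty":0.001,"tz":0.02,"ax":0,"ay":0,"az":0,"jaw":-1},{"tx":0,"ty":0,"tz":0.02,"ax":0,"ay":0,"az":0,"jaw":-1},{"tx":0,"ty":0,"tz":0.01,"ax":0,"ay":0,"az":0,"jaw":-1},{"tx":0,"ty":0,"tz":0.004,"ax":0,"ay":0,"az":0,"jaw":-1},{"tx":0,"ty":0,"tz":0.002,"ax":0,"ay":0,"az":0,"jaw":-1},{"tx":0,"ty":0,"tz":0,"ax":0,"ay":0,"az":0,"jaw":-1},{"tx":0,"ty":0,"tz":0,"ax":0,"ay":0,"az":0,"jaw":-1},{"tx":0,"ty":0,"tz":0,"ax":0,"ay":0,"az":0,"jaw":-0.2},{"tx":0,"ty":0,"tz":0,"ax":0,"ay":0,"az":0,"jaw":0.4},{"tx":0,"ty":0,"tz":0,"ax":0,"ay":0,"az":0,"jaw":0.4}]'
```

```text
time: 14.15
ee_pos: [0.4882, 0.0239, 0.0267]
tcp_rot: [180.0, 0.0, 90.0]
wrist_force: [1.0, -0.9, -0.0]
opening: 0.0597
grasp_force: 0.0
```

```bash
python3 -m handwheel '[{"tx":0,"ty":0,"tz":-0.03,"ax":0,"ay":0,"az":0,"jaw":0.4},{"tx":0,"ty":0,"tz":-0.03,"ax":0,"ay":0,"az":0,"jaw":0.4},{"tx":0,"ty":0,"tz":-0.03,"ax":0,"ay":0,"az":0,"jaw":0.4},{"tx":-0.0253,"ty":0.0364,"tz":0,"ax":0,"ay":0,"az":0,"jaw":0.4},{"tx":-0.0253,"ty":0.0364,"tz":0,"ax":0,"ay":0,"az":0,"jaw":0.4},{"tx":-0.0253,"ty":0.0364,"tz":0,"ax":0,"ay":0,"az":0,"jaw":0.4},{"tx":-0.0253,"ty":0.0364,"tz":0,"ax":0,"ay":0,"az":0,"jaw":0.4},{"tx":0,"ty":0,"tz":0,"ax":0,"ay":0,"az":0,"jaw":0.4},{"tx":0,"ty":0,"tz":0,"ax":0,"ay":0,"az":0,"jaw":0.4},{"tx":0,"ty":0,"tz":0,"ax":0,"ay":0,"az":0,"jaw":0.4}]'
python3 - <<'E'
from workcell import telemetry, optics
import cv2
s=telemetry.get_obs();print(s["ee_pos"],s["tcp_rot"])
cv2.imwrite("pics/w6.png",optics.camera("wrist")["color"][:,:,::-1])
E
```

```text
time: 15.4
ee_pos: [0.6333, -0.0767, 0.117]
tcp_rot: [180.0, -0.0, 90.0]
wrist_force: [-0.5, -0.0, 0.7]
opening: 0.0596
grasp_force: 0.0
[ 0.63327031 -0.07672089  0.11700158] [ 1.79979608e+02 -5.78439371e-04  9.00371372e+01]
```

View pics/w6.png

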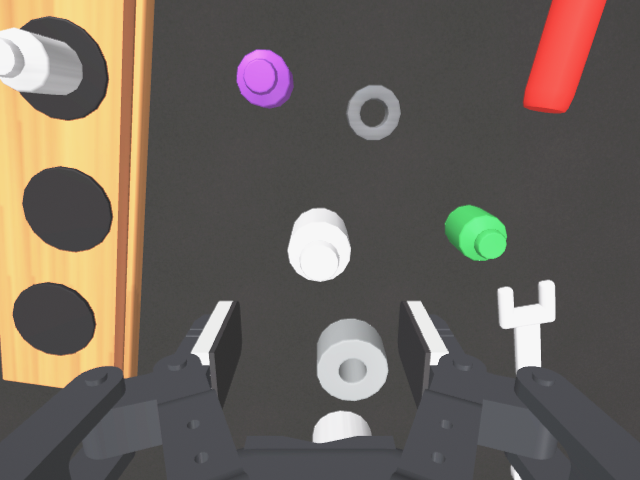

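w2 is centred at u 320, with its base edge at v 208 and its knob far edge at v 282. w3 stands on pad2. Pad3 is at (67,209) and pad4 at (54,319).

```bash
python3 - <<'E'
from h import *
P=[0.63327,-.0767,.1170],[179.98,0,90.03]
print(atz(wray(*P,320,208),.0)-[0,.0185,0],atz(wray(*P,320,282),.056)+[0,.011,0],atz(wray(*P,67,209),.018),atz(wray(*P,54,319),.018))
E
python3 -m handwheel '[{"tx":0,"ty":0,"tz":0.027,"ax":0,"ay":0,"az":0,"jaw":0.4},{"tx":0,"ty":0,"tz":0.02,"ax":0,"ay":0,"az":0,"jaw":0.4},{"tx":0,"ty":0,"tz":0.02,"ax":0,"ay":0,"az":0,"jaw":0.4},{"tx":0,"ty":0,"tz":0.02,"ax":0,"ay":0,"az":0,"jaw":0.4},{"tx":0,"ty":0,"tz":0.02,"ax":0,"ay":0,"az":0,"jaw":0.4},{"tx":0,"ty":0,"tz":0,"ax":0,"ay":0,"az":0,"jaw":0.4},{"tx":0,"ty":0,"tz":0,"ax":0,"ay":0,"az":0,"jaw":0.4},{"tx":0,"ty":0,"tz":0,"ax":0,"ay":0,"az":0,"jaw":-0.1},{"tx":0,"ty":0,"tz":0,"ax":0,"ay":0,"az":0,"jaw":-1},{"tx":0,"ty":0,"tz":0,"ax":0,"ay":0,"az":0,"jaw":-1}]' 60
```

```text
[ 0.63323571 -0.07823793  0.        ] [ 0.63314472 -0.07724786  0.056     ] [ 0.47948921 -0.05642867  0.018     ] [ 0.45738003 -0.1307334   0.018     ]
time: 16.7
ee_pos: [0.6343, -0.0774, 0.0108]
tcp_rot: [179.9, 0.0, 90.0]
wrist_force: [-1.8, -0.0, 6.0]
opening: 0.035
grasp_force: 60.2
```

```bash
python3 -m handwheel '[{"tx":0,"ty":0,"tz":-0.01,"ax":0,"ay":0,"az":0,"jaw":-1},{"tx":0,"ty":0,"tz":-0.025,"ax":0,"ay":0,"az":0,"jaw":-1},{"tx":0,"ty":0,"tz":-0.03,"ax":0,"ay":0,"az":0,"jaw":-1},{"tx":0,"ty":0,"tz":-0.03,"ax":0,"ay":0,"az":0,"jaw":-1},{"tx":0.0051,"ty":-0.0386,"tz":0,"ax":0,"ay":0,"az":0,"jaw":-1},{"tx":0.0051,"ty":-0.0386,"tz":0,"ax":0,"ay":0,"az":0,"jaw":-1},{"tx":0.0051,"ty":-0.0386,"tz":0,"ax":0,"ay":0,"az":0,"jaw":-1},{"tx":0.0051,"ty":-0.0386,"tz":0,"ax":0,"ay":0,"az":0,"jaw":-1},{"tx":0,"ty":0,"tz":0.02,"ax":0,"ay":0,"az":0,"jaw":-1},{"tx":0,"ty":0,"tz":0,"ax":0,"ay":0,"az":0,"jaw":-1}]'
```

```text
time: 17.95
ee_pos: [0.4784, -0.0567, 0.0839]
tcp_rot: [-179.9, -0.0, 90.0]
wrist_force: [0.6, -0.6, -3.0]
opening: 0.0355
grasp_force: 61.1
```

```bash
python3 -m handwheel '[{"tx":0,"ty":0,"tz":0.02,"ax":0,"ay":0,"az":0,"jaw":-1},{"tx":0,"ty":0,"tz":0.02,"ax":0,"ay":0,"az":0,"jaw":-1},{"tx":0,"ty":0,"tz":0.01,"ax":0,"ay":0,"az":0,"jaw":-1},{"tx":0,"ty":0,"tz":0.004,"ax":0,"ay":0,"az":0,"jaw":-1},{"tx":0,"ty":0,"tz":0.002,"ax":0,"ay":0,"az":0,"jaw":-1},{"tx":0,"ty":0,"tz":0,"ax":0,"ay":0,"az":0,"jaw":-1},{"tx":0,"ty":0,"tz":0,"ax":0,"ay":0,"az":0,"jaw":-1},{"tx":0,"ty":0,"tz":0,"ax":0,"ay":0,"az":0,"jaw":0},{"tx":0,"ty":0,"tz":0,"ax":0,"ay":0,"az":0,"jaw":0.6},{"tx":0,"ty":0,"tz":0,"ax":0,"ay":0,"az":0,"jaw":0.6}]'
```

```text
time: 19.2
ee_pos: [0.4795, -0.0569, 0.0288]
tcp_rot: [180.0, 0.0, 90.0]
wrist_force: [0.1, -0.1, 0.2]
opening: 0.0687
grasp_force: 0.0
```

```bash
python3 -m handwheel '[{"tx":0,"ty":0,"tz":-0.03,"ax":0,"ay":0,"az":0,"jaw":0.6},{"tx":0,"ty":0,"tz":-0.035,"ax":0,"ay":0,"az":0,"jaw":0.6},{"tx":0,"ty":0,"tz":-0.035,"ax":0,"ay":0,"az":0,"jaw":0.6},{"tx":-0.0366,"ty":0.0348,"tz":0,"ax":0,"ay":0,"az":0,"jaw":0.6},{"tx":-0.0366,"ty":0.0348,"tz":0,"ax":0,"ay":0,"az":0,"jaw":0.6},{"tx":-0.0366,"ty":0.0348,"tz":0,"ax":0,"ay":0,"az":0,"jaw":0.6},{"tx":-0.0366,"ty":0.0348,"tz":0,"ax":0,"ay":0,"az":0,"jaw":0.6},{"tx":-0.0366,"ty":0.0348,"tz":0,"ax":0,"ay":0,"az":0,"jaw":0.6},{"tx":0,"ty":0,"tz":0,"ax":0,"ay":0,"az":0,"jaw":0.6},{"tx":0,"ty":0,"tz":0,"ax":0,"ay":0,"az":0,"jaw":0.6}]'
python3 - <<'E'
from workcell import telemetry, optics
import cv2
s=telemetry.get_obs();print(s["ee_pos"],s["tcp_rot"])
cv2.imwrite("pics/w7.png",optics.camera("wrist")["color"][:,:,::-1])
E
```

```text
time: 20.45
ee_pos: [0.6531, -0.2397, 0.1281]
tcp_rot: [-179.9, -0.0, 90.0]
wrist_force: [-0.2, 0.4, -0.6]
opening: 0.0683
grasp_force: 0.0
[ 0.65305479 -0.23970982  0.12807788] [-1.79947020e+02 -2.84232691e-02  8.99901461e+01]
```

View pics/w7.png

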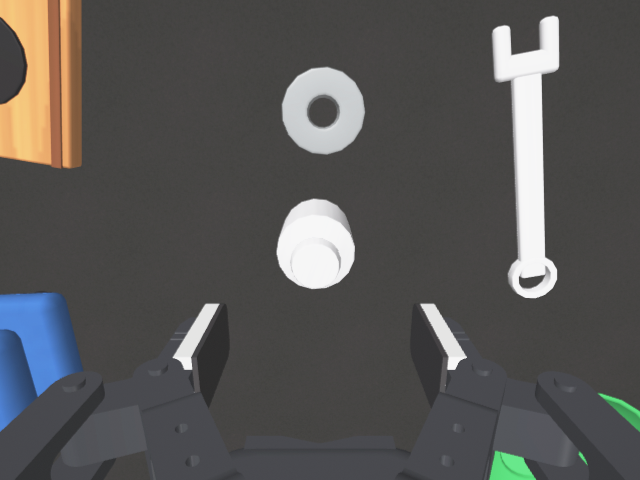

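w1 is at u 316, with its base edge at v 199 and its knob far edge at v≈288. The blue balance base's corner is at about (65,295)–(82,380), so I need its clearance.

```bash
python3 - <<'E'
from h import *
P=[0.65305,-.2397,.1281],[180,0,90]
print(atz(wray(*P,316,199),.0)-[0,.023,0],atz(wray(*P,316,288),.07)+[0,.014,0],atz(wray(*P,82,380),.0),atz(wray(*P,65,300),.02))
E
```

```text
[ 0.65029673 -0.24197354  0.        ] [ 0.65075032 -0.23949374  0.07      ] [ 0.46752187 -0.36201862  0.        ] [ 0.48059547 -0.2842336   0.02      ]
```

```bash
python3 -m handwheel '[{"tx":-0.001,"ty":-0.002,"tz":0.026,"ax":0,"ay":0,"az":0,"jaw":0.6},{"tx":0,"ty":0,"tz":0.025,"ax":0,"ay":0,"az":0,"jaw":0.6},{"tx":0,"ty":0,"tz":0.025,"ax":0,"ay":0,"az":0,"jaw":0.6},{"tx":0,"ty":0,"tz":0.02,"ax":0,"ay":0,"az":0,"jaw":0.6},{"tx":0,"ty":0,"tz":0.02,"ax":0,"ay":0,"az":0,"jaw":0.6},{"tx":0,"ty":0,"tz":0,"ax":0,"ay":0,"az":0,"jaw":0.6},{"tx":0,"ty":0,"tz":0,"ax":0,"ay":0,"az":0,"jaw":0.4},{"tx":0,"ty":0,"tz":0,"ax":0,"ay":0,"az":0,"jaw":0.1},{"tx":0,"ty":0,"tz":0,"ax":0,"ay":0,"az":0,"jaw":-1},{"tx":0,"ty":0,"tz":0,"ax":0,"ay":0,"az":0,"jaw":-1}]' 80
```

```text
time: 21.75
ee_pos: [0.6515, -0.2412, 0.0141]
tcp_rot: [179.9, 0.0, 90.0]
wrist_force: [-4.9, 0.5, 7.6]
opening: 0.0444
grasp_force: 82.1
```

```bash
python3 -m handwheel '[{"tx":0,"ty":0,"tz":-0.01,"ax":0,"ay":0,"az":0,"jaw":-1},{"tx":0,"ty":0,"tz":-0.025,"ax":0,"ay":0,"az":0,"jaw":-1},{"tx":0,"ty":0,"tz":-0.03,"ax":0,"ay":0,"az":0,"jaw":-1},{"tx":0,"ty":0,"tz":-0.025,"ax":0,"ay":0,"az":0,"jaw":-1},{"tx":0.044,"ty":-0.02,"tz":0,"ax":0,"ay":0,"az":0,"jaw":-1},{"tx":0.044,"ty":-0.04,"tz":0,"ax":0,"ay":0,"az":0,"jaw":-1},{"tx":0.022,"ty":-0.045,"tz":0,"ax":0,"ay":0,"az":0,"jaw":-1},{"tx":0,"ty":-0.045,"tz":0,"ax":0,"ay":0,"az":0,"jaw":-1},{"tx":0,"ty":-0.045,"tz":0,"ax":0,"ay":0,"az":0,"jaw":-1},{"tx":0,"ty":0,"tz":0,"ax":0,"ay":0,"az":0,"jaw":-1}]'
```

```text
time: 23.0
ee_pos: [0.4539, -0.1307, 0.103]
tcp_rot: [-180.0, 0.0, 90.0]
wrist_force: [0.7, -0.5, -5.1]
opening: 0.0445
grasp_force: 83.9
```

```bash
python3 -m handwheel '[{"tx":0,"ty":0.001,"tz":0.02,"ax":0,"ay":0,"az":0,"jaw":-1},{"tx":0,"ty":0,"tz":0.02,"ax":0,"ay":0,"az":0,"jaw":-1},{"tx":0,"ty":0,"tz":0.02,"ax":0,"ay":0,"az":0,"jaw":-1},{"tx":0,"ty":0,"tz":0.007,"ax":0,"ay":0,"az":0,"jaw":-1},{"tx":0,"ty":0,"tz":0.004,"ax":0,"ay":0,"az":0,"jaw":-1},{"tx":0,"ty":0,"tz":0,"ax":0,"ay":0,"az":0,"jaw":-1},{"tx":0,"ty":0,"tz":0,"ax":0,"ay":0,"az":0,"jaw":-1},{"tx":0,"ty":0,"tz":0,"ax":0,"ay":0,"az":0,"jaw":0.2},{"tx":0,"ty":0,"tz":0,"ax":0,"ay":0,"az":0,"jaw":0.7},{"tx":0,"ty":0,"tz":0,"ax":0,"ay":0,"az":0,"jaw":0.7}]'
```

```text
time: 24.25
ee_pos: [0.4576, -0.131, 0.0319]
tcp_rot: [180.0, 0.0, 90.0]
wrist_force: [0.0, 0.2, 0.3]
opening: 0.0725
grasp_force: 0.0
```

```bash
python3 -m handwheel '[{"tx":0,"ty":0,"tz":-0.02,"ax":0,"ay":0,"az":0,"jaw":0.7},{"tx":0,"ty":0,"tz":-0.03,"ax":0,"ay":0,"az":0,"jaw":0.7},{"tx":0,"ty":0,"tz":-0.04,"ax":0,"ay":0,"az":0,"jaw":0.7},{"tx":0,"ty":0,"tz":-0.04,"ax":0,"ay":0,"az":0,"jaw":0.7},{"tx":0.04,"ty":0,"tz":-0.04,"ax":0,"ay":0,"az":0,"jaw":0.7},{"tx":0.05,"ty":0,"tz":-0.03,"ax":0,"ay":0,"az":0,"jaw":0.7},{"tx":0.06,"ty":0,"tz":0,"ax":0,"ay":0,"az":0,"jaw":0.7},{"tx":0.06,"ty":-0.01,"tz":0,"ax":0,"ay":0,"az":0,"jaw":0.7},{"tx":0.05,"ty":-0.03,"tz":0,"ax":0,"ay":0,"az":0,"jaw":0.7},{"tx":0.05,"ty":-0.03,"tz":0,"ax":0,"ay":0,"az":0,"jaw":0.7}]'
python3 - <<'E'
from workcell import optics
import cv2
for n,(y0,y1,x0,x1) in dict(top=(215,300,240,400),scene=(175,305,225,405)).items():
    a=optics.camera(n)["color"][y0:y1,x0:x1,::-1]
    a=cv2.resize(a,(800,int(800*(y1-y0)/(x1-x0))),interpolation=cv2.INTER_CUBIC);cv2.imwrite(f"pics/f_{n}.png",a)
E
```

```text
time: 25.5
ee_pos: [0.3864, 0.1806, 0.2316]
tcp_rot: [180.0, -0.0, 90.0]
wrist_force: [1.1, -0.2, 0.0]
opening: 0.0728
grasp_force: 0.0
```

View pics/f_top.png

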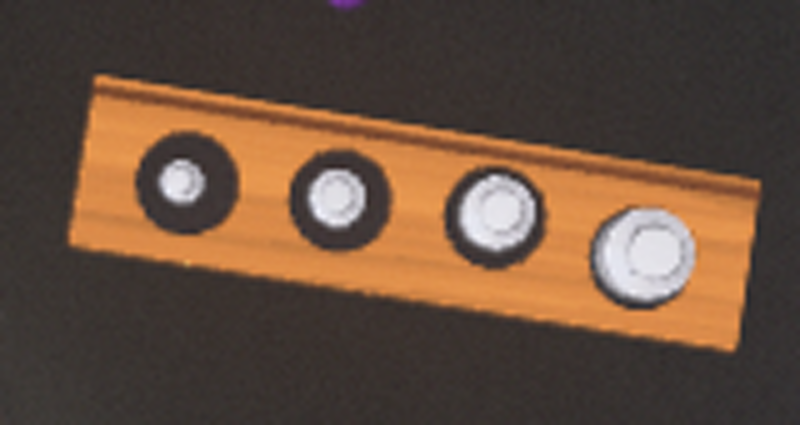

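View pics/f_scene.png

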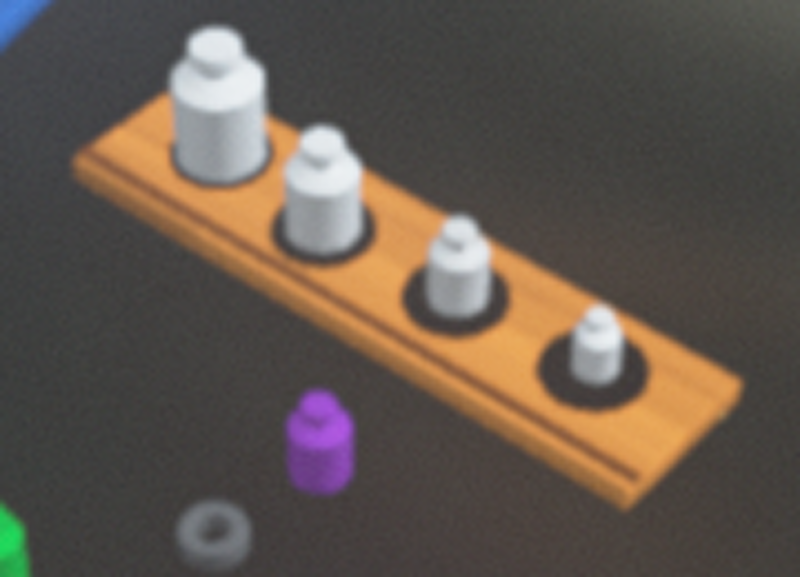

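The top crop shows the weights on pads at (187,182), (340,200), (496,217) and (642,255). They are centred to within a few mm, and both views show them upright in order with the largest at the balance end.

```bash
python3 -c "
from workcell import workorder;print(workorder.job_done())"
```

```text
the job is handed in; nothing more can be done
None
```

The four check weights stand upright and centred on the four pads, largest at the balance's (−y) end, with the balance untouched; the job is handed in, but no verdict was returned.

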